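Put the broad-headed meter back in its case

ROBOT

A 6-joint arm with a two-finger parallel gripper is mounted at the origin on the work surface. World frame = base frame: x ahead of the robot, y to its left, z up, the work surface at z = 0. Lengths are in mm, angles in rad, forces in N, time in s.
With the tool pointing down it reaches from about 400 to 925 mm from the base axis. Payload 12.5 kg.
Tool frame: the origin (TCP) lies at the very end of the fingers, on their centre line; the grasp point (between the pads) lies 19 mm behind it; z points along the fingers, y is the line along which they close (so a half turn about z gives the same grasp; the last joint's range is limited). The gripper opens to 95 mm and grips with 3 to 60 N. Pads are 20 mm wide; open, the fingers measure 119 mm over their backs; the gripper's body (75 mm by 180 mm) begins 59 mm behind the grasp point.
Start: joints at [1.111, 0.491, 1.559, -0, 1.092, -0.106], TCP at [216.526, 586.316, 185.661] pointing down, gripper open.
Joint ranges: [-3.1, 3.1], [-0.84, 2.19], [0.05, 2.79], [-1.13, 4.28], [0.06, 2.93], [-2.69, 2.69]. Speed limits (rad/s): [2.22, 2.22, 2.79, 3.14, 3.14, 3.14].

INTERFACE

Orientations are given as [roll, pitch, yaw] about the fixed x, y, z axes, in that order (R = Rz(yaw) Ry(pitch) Rx(roll)).
In Python, from cell import * gives the robot as it stands.
- The arm moves only by the tool jog_arm, never from a script. Its argument "targets" is a list of rows, each an object with "turn": the turn, a rotation vector about the world's x, y, z in degrees, a list of three; "slide": the shift along the world's x, y, z in mm, a list of three; "claw": the opening in per cent of the stroke, from 0 (shut) to 100 (fully open). In form: [{"turn": [wx, wy, wz], "slide": [x, y, z], "claw": claw}, ...]. A call has 1 to 5 rows; each row shifts and turns the commanded pose from where the row before left it; what a row does not reach is not made up. A row lasts 1/8 s, in which the tool goes at most 62.5 mm and 10.7 degrees, less where a joint would pass 70% of its speed; a pose out of reach is approached as far as the arm can. A call with a gripper value outside its range is refused whole. The fingers move at their own pace and stop on an object; the grip force is fixed at half the most. Time passes only in rows, so rows that do not move let the fingers close. It gives the time, the measured TCP pose, the force, the opening and the grip force at its end, in the units of the state.
- state(): the state, without advancing time (a new reading comes with each control period).
- read_camera(name): name is "scene" or "top" or "wrist"; returns a dict with "frame" (400x640x3 uint8, blue, green, red), "mtx" (3x3 intrinsics, pixels), "k1" (the pictures are not rectified: a ray, as slopes to the right and down, at radius r is drawn at 1 + k1 r^2 times it, then the intrinsics apply), "R" (3x3) and "t" (3): a world point X has camera coordinates R X + t. Camera axes: x right, y down, z forward; pixel columns grow to the right and rows downward; lengths in mm; the calibration is good to about 2 mm. A picture is of the moment at which its call begins. There is no depth.
- job_done(): hands the job in; it is judged then, once.
Trained networks look in the newest picture that a camera, given by its name, has taken for a name from the list of things; names that differ only in an ending like _2 or _b are one class to them, and where a whole thing is asked for, a point or a joint stands for the part that bears it (a point fixed in the world has none). Each returns a list of dicts, best first, with "conf" (0 to 1); they miss things now and then, are a little off and sometimes report something else, mostly with a low value. They report only what shows in the picture. A call takes as long as a camera call.
- look_for(query, camera): "xy" ([column, row] in pixels, amid what is visible of it).
The state is a dict: "t": time; "joints": joint angles; "qvel": joint speeds; "tau": joint torques, N m; "eef_pos": TCP position; "tcp_rot": TCP orientation; "ft_force": force on the tool from outside, world axes, zero at the start; "moment": the same for the moment, N m; "opening": opening from 0.0 (shut) to 1.0 (fully open); "grip_force": force on a finger pad.
Only numpy, scipy, OpenCV 4.12 (cv2) and the standard library are available. Lean on these libraries where they do the work, as an engineer would, in place of code of your own. Each camera call takes 0.05 s, during which the arm holds its last target. There are 200 camera calls.

TASK

Put the T-shaped handheld meter (the one with the broad head) back into the T-shaped cutout of the open instrument case, screen up and head in the broad end, and press it fully home against the cutout's sprung grip pads so that it sits flat on the cutout's floor. Then let go, leaving the straight-sided meter where it is.

Things in the scene. Friction and masses are not known exactly. Their poses are not given: they have to be found in the camera images.
- meter: T-shaped dark grey handheld meter lying screen up on the bench, 140 mm long, 40 mm thick, 0.14-0.28 kg. Handle 44 mm wide (x -70 to +30 mm), head 84 mm wide (x +30 to +70 mm). Origin: middle of its length and width, on the underside, near the centre of mass; can be gripped there across the 44 mm. x points to the head, z up out of the screen.
- cutout (a point): Middle of the T cutout, on its flat dark floor 6 mm above the bench; cutout 30 mm deep, 15 mm larger than the meter all round. x points to its broad end, z up. Home: the meter's origin on this point, x axes the same way, top 10 mm above the insert. Black sprung pads with sloped tops centre and grip it: its weight leaves it 6 mm or more high; a push of about 10-20 N seats it and it stays.
- case: Open navy case fixed to the bench, rim 42 mm high, grey insert with top at 36 mm. Origin below the cutout's middle at bench height, axes as the cutout's; case reaches 116 mm to +x and -x, 100 mm to -y, 155 mm to +y. Grey finger scoops as deep as the cutout (x -26 to +26, y -75 to +75 mm) let fingers gripping the meter at its origin go down and open. Fixed probes at y +105 to +142, top 42 mm.
- straight_meter: Bystander: another dark grey handheld meter, straight-sided with no broad head, 150 mm (x) by 56 mm (y), 34 mm thick, lying on the bench. Origin: centre of its underside. Leave it alone.

How it is judged:
By the outcome, as a careful person would: the job done as asked, in the order asked, and still so for the second after the job is handed in, with the robot touching nothing.
It also fails if it takes over 45 s, if anything falls off the work surface, if the arm or the gripper's body presses on something with over 40 N, if the wrist force passes 120 N, or if a joint passes its speed limit or range.

## Working session

There is one attempt and no reset: what is moved stays moved. The work goes in short steps, Python scripts to look and compute and a tool call to move; the robot and the scene stay as the last step left them, time stands still between calls to the robot, and variables do not carry over. Pictures are saved under pics/ and viewed, at most 10 in all, crops included, and the job is handed in when it is done.

Besides the shell and the picture viewer there is one more tool, called after "Request:" as name([rows], argument=value, ...), one row to a line, values as JSON. jog_arm: Moves the arm, as the interface text tells. Its arguments: {"type":"object","properties":{"targets":{"type":"array","items":{"type":"object","properties":{"turn":{"type":"array","items":{"type":"number"}},"slide":{"type":"array","items":{"type":"number"}},"claw":{"type":"number"}}}}},"required":["targets"]}

```bash
mkdir -p pics
cat > h.py <<'E'
from cell import *
import numpy as np, cv2
def ray(c,uv):
    K=c["mtx"];d=np.array([(uv[0]-K[0][2])/K[0][0],(uv[1]-K[1][2])/K[1][1]]);s=d.copy()
    for _ in range(30): s=d/(1+c["k1"]*(s@s))
    R=np.array(c["R"]);t=np.array(c["t"]).ravel()
    return -R.T@t, R.T@np.array([s[0],s[1],1])
def onz(c,uv,z):
    o,d=ray(c,uv);return o+d*(z-o[2])/d[2]
def proj(c,X):
    p=np.array(c["R"])@np.array(X,float)+np.array(c["t"]).ravel();s=p[:2]/p[2];s=s*(1+c["k1"]*(s@s))
    K=c["mtx"];return np.array([K[0][0]*s[0]+K[0][2],K[1][1]*s[1]+K[1][2]])
E
python3 - <<'E'
from h import *
for n in("top","scene"):
    c=read_camera(n);cv2.imwrite(f"pics/{n}0.png",c["frame"])
    print(n,ray(c,(320,200)))
    for q in("meter","cutout","case","straight_meter"):
        for r in look_for(q,n)[:3]:print(q,np.round(r["xy"]),round(r["conf"],2),np.round(onz(c,r["xy"],36)))
s=state();print(s["tcp_rot"],s["opening"],s["ft_force"],s["t"])
E
```

```text
top (array([ 382.95033335,  -81.11613138, 1021.93203345]), array([ 0.17144212,  0.01806059, -0.98510414]))
meter [374. 223.] 0.85 [ 509. -166.   36.]
cutout [210. 203.] 0.7 [552. 153.  36.]
case [213. 201.] 0.66 [556. 149.  36.]
straight_meter [461. 210.] 0.61 [ 531. -339.   36.]
scene (array([1164.12032617,  330.28369695,  902.3248819 ]), array([-0.55781892, -0.36489561, -0.74566169]))
meter [299. 190.] 0.72 [ 515. -151.   36.]
cutout [416. 268.] 0.89 [572. 167.  36.]
case [413. 270.] 0.78 [578. 164.  36.]
straight_meter [227. 173.] 0.81 [ 558. -326.   36.]
[3.14155055e+00 1.07307768e-05 2.78780137e+00] 1.0007470445087365 [-0.16566492 -0.20334063 -0.07597077] 0.5
```

View pics/top0.png

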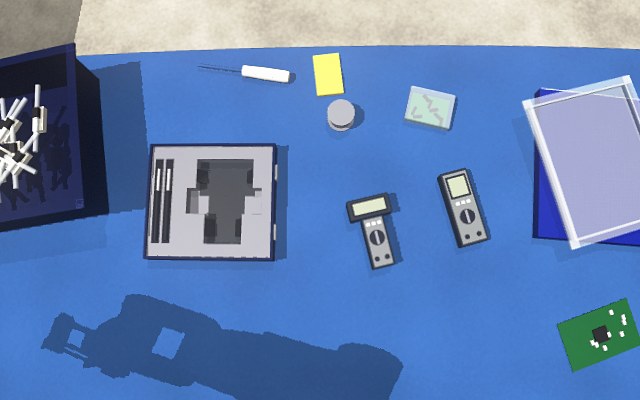

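The top view shows the T meter at about (374,230), head up. The straight meter is at (463,208). The case is at (212,202), with the broad end up and the probes on the left. I'll zoom in for corners.

Run:
```python
import cv2,numpy as np
f=cv2.imread("pics/top0.png")
a=cv2.resize(f[135:270,140:290],None,fx=4,fy=4,interpolation=cv2.INTER_CUBIC)
b=cv2.resize(f[185:275,335:405],None,fx=6,fy=6,interpolation=cv2.INTER_CUBIC)
cv2.imwrite("pics/a.png",a);cv2.imwrite("pics/b.png",b)
```

```text
(no output)
```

View pics/a.png

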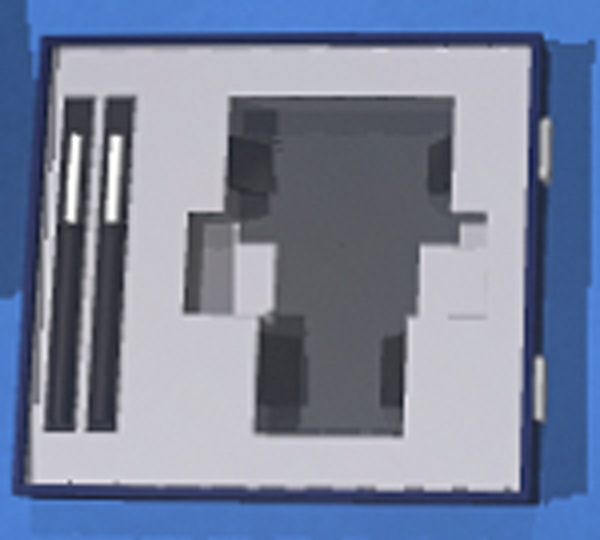

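View pics/b.png

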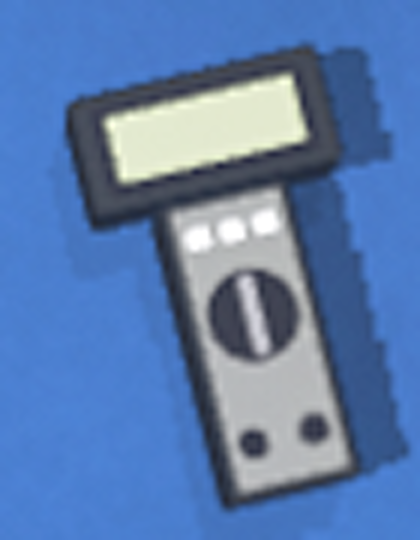

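The case crop shows cutout rim corners at about (230,97), (454,97), (255,435) and (404,435). The meter crop shows the T clearly, with its head tilted up and its left flank visible. I'll fit the poses.

```bash
cat > fit.py <<'E'
from h import *
from scipy.optimize import least_squares, minimize
def T(p,P):
    c,s=np.cos(p[2]),np.sin(p[2]);P=np.array(P,float)
    return np.c_[p[0]+c*P[:,0]-s*P[:,1],p[1]+s*P[:,0]+c*P[:,1],P[:,2]]
def sil(c,p,z0=0,S=8):
    m=np.zeros((400*S//2,640*S//2),np.uint8);k=S//2
    for b in([(-70,-22),(-70,22),(30,22),(30,-22)],[(30,-42),(30,42),(70,42),(70,-42)]):
        q=T(p,[(x,y,z) for x,y in b for z in(z0,z0+40)])
        uv=np.array([proj(c,X) for X in q])
        h=cv2.convexHull(((uv+.5)*k).astype(np.float32)).astype(np.int32);cv2.fillConvexPoly(m,h,255)
    return cv2.resize(m,(640,400),interpolation=cv2.INTER_AREA)/255.
def mask(c):
    g=cv2.cvtColor(c["frame"],cv2.COLOR_BGR2HSV)
    return (g[...,1]<120).astype(float)
E
python3 - <<'E'
from fit import *
c=read_camera("top")
px=np.array([(230,97),(454,97),(404,435),(255,435),(190,212),(487,214),(487,318),(184,313)])
uv=(px+.5)/4-.5+[140,135]
P=[(85,57,36),(85,-57,36),(-85,-37,36),(-85,37,36),(26,75,36),(26,-75,36),(-26,-75,36),(-26,75,36)]
f=lambda p:(np.array([proj(c,X) for X in T(p,P)])-uv).ravel()
r=least_squares(f,[556,150,0]);print("cut",r.x,np.round(r.fun,1))
for n in("top","scene"):
    c=read_camera(n);M=mask(c);u=proj(c,(510,-160,20)).astype(int)
    w=np.zeros_like(M);w[max(0,u[1]-55):u[1]+55,u[0]-52:u[0]+52]=1
    k,l,st,_=cv2.connectedComponentsWithStats((M*w).astype(np.uint8))
    d=l[u[1]-8:u[1]+8,u[0]-8:u[0]+8];M=(l==np.bincount(d[d>0]).argmax()).astype(float)
    best=min((minimize(lambda p:np.abs(sil(c,(p[0],p[1],p[2]/60))-M).sum(),[505,-165,y*60],method="Nelder-Mead",options=dict(initial_simplex=np.array([[505,-165,y*60],[525,-165,y*60],[505,-145,y*60],[505,-165,y*60+12]]))) for y in(0.,.2,-.2)),key=lambda r:r.fun)
    print(n,best.x[:2],best.x[2]/60,best.fun,M.sum())
E
```

```text
cut [ 5.55996318e+02  1.26956468e+02 -1.87616326e-02] [ 0.1 -0.2  0.4 -0.2  0.1  0.5 -0.2  0.1 -0.3 -0.1  0.3 -0.4 -0.4 -0.2
 -0.1  0.5]
top [ 491.41793426 -168.74340059] 0.2346352776683486 161.8156862745098 2093.0
scene [ 491.7932199 -168.8121629] 0.2566545866913158 378.22352941176473 1324.0
```

View pics/scene0.png

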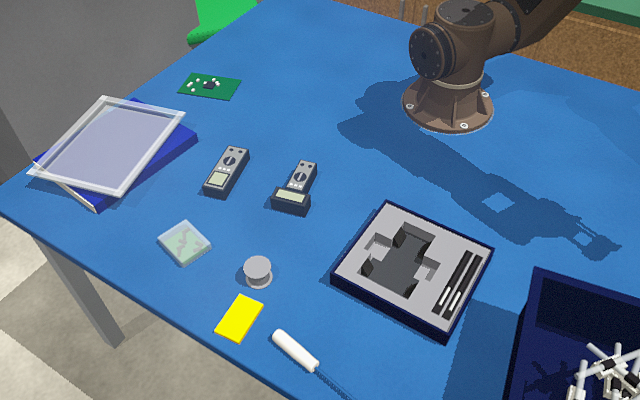

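Both cameras agree: the meter is at about (491.6, -168.8) with yaw 0.24, and the cutout is at (556, 127) with yaw -0.019. The scene view matches this. Next I'll approach.

Request:
jog_arm([
  {"turn": [0, 0, 1.9], "slide": [31, -37.5, 0], "claw": 100},
  {"turn": [0, 0, 1.9], "slide": [31, -37.5, 0], "claw": 100},
  {"turn": [0, 0, 1.9], "slide": [31, -37.5, 0], "claw": 100},
  {"turn": [0, 0, 1.9], "slide": [31, -37.5, 0], "claw": 100},
  {"turn": [0, 0, 1.9], "slide": [31, -37.5, 0], "claw": 100},
])

```text
t: 1.27
eef_pos: [372.4, 397.6, 185.8]
tcp_rot: [3.141, 0.0, 2.955]
ft_force: [0.7, 0.4, 1.2]
opening: 1.003
grip_force: 0.0
```

Request:
jog_arm([
  {"turn": [0, 0, 1.9], "slide": [31, -37.5, 0], "claw": 100},
  {"turn": [0, 0, 1.9], "slide": [31, -37.5, 0], "claw": 100},
  {"turn": [0, 0, 1.9], "slide": [33, -37.5, 0], "claw": 100},
  {"turn": [0, 0, 1.9], "slide": [2.5, -45.5, 0], "claw": 100},
  {"turn": [0, 0, 1.9], "slide": [2.5, -45.5, 0], "claw": 100},
])

```text
t: 1.9
eef_pos: [471.7, 193.8, 185.6]
tcp_rot: [3.142, 0.0, 3.12]
ft_force: [0.2, 0.6, 0.8]
opening: 1.001
grip_force: 0.0
```

Request:
jog_arm([
  {"turn": [0, 0, 1.9], "slide": [2.5, -45.5, 0], "claw": 100},
  {"turn": [0, 0, 1.9], "slide": [2.5, -45.5, 0], "claw": 100},
  {"turn": [0, 0, 1.9], "slide": [2.5, -45.5, 0], "claw": 100},
  {"turn": [0, 0, 1.9], "slide": [2.5, -45.5, 0], "claw": 100},
  {"turn": [0, 0, 1.9], "slide": [2.5, -45.5, 0], "claw": 100},
])

```text
t: 2.52
eef_pos: [484.1, -33.7, 185.9]
tcp_rot: [-3.142, 0.001, -2.997]
ft_force: [0.6, -0.0, 0.5]
opening: 1.002
grip_force: 0.0
```

Request:
jog_arm([
  {"turn": [0, 0, 1.9], "slide": [2.5, -45.5, 0], "claw": 100},
  {"turn": [0, 0, 1.9], "slide": [2.5, -45.5, 0], "claw": 100},
  {"turn": [0, 0, 1.7], "slide": [2.5, -45.5, 0], "claw": 100},
  {"turn": [0, 0, 0], "slide": [0, 0, 0], "claw": 100},
])

```text
t: 3.02
eef_pos: [491.6, -171.2, 185.5]
tcp_rot: [-3.141, 0.0, -2.905]
ft_force: [-0.5, 0.1, -0.6]
opening: 0.999
grip_force: 0.0
```

Request:
jog_arm([
  {"turn": [0, 0, 0.3], "slide": [0, 2.3, -50], "claw": 100},
  {"turn": [0, 0, 0], "slide": [0, 0, -50], "claw": 100},
  {"turn": [0, 0, 0], "slide": [0, 0, -45], "claw": 100},
  {"turn": [0, 0, 0], "slide": [0, 0, -25], "claw": 100},
  {"turn": [0, 0, 0], "slide": [0, 0, -9.5], "claw": 100},
])

```text
t: 3.65
eef_pos: [491.0, -165.4, 5.1]
tcp_rot: [3.14, -0.002, -2.896]
ft_force: [0.5, -0.4, -0.1]
opening: 1.001
grip_force: 0.0
```

Request:
jog_arm([
  {"turn": [0, 0, 0], "slide": [0, 0, 0], "claw": 0},
  {"turn": [0, 0, 0], "slide": [0, 0, 0], "claw": 0},
  {"turn": [0, 0, 0], "slide": [0, 0, 0], "claw": 0},
  {"turn": [0, 0, 0], "slide": [0, 0, 0], "claw": 0},
  {"turn": [0, 0, 0], "slide": [0, 0, 0], "claw": 0},
])

```text
t: 4.28
eef_pos: [491.6, -166.5, 6.4]
tcp_rot: [-3.141, 0.0, -2.897]
ft_force: [-0.5, -0.1, -0.4]
opening: 0.53
grip_force: 0.0
```

Request:
jog_arm([
  {"turn": [0, 0, 0], "slide": [0, 0, 0], "claw": 0},
  {"turn": [0, 0, 0], "slide": [0, 0, 0], "claw": 0},
  {"turn": [0, 0, 0], "slide": [0, 0, 0], "claw": 0},
  {"turn": [0, 0, 0], "slide": [0, 0, 0], "claw": 0},
])

```text
t: 4.78
eef_pos: [491.6, -166.5, 6.3]
tcp_rot: [-3.141, 0.0, -2.897]
ft_force: [-0.7, -1.3, 4.6]
opening: 0.46
grip_force: 29.9
```

Request:
jog_arm([
  {"turn": [0, 0, 0], "slide": [0, 0, 20], "claw": 0},
  {"turn": [0, 0, 0], "slide": [0, 0, 40], "claw": 0},
  {"turn": [0, 0, 0], "slide": [0, 0, 40], "claw": 0},
  {"turn": [0, 0, 0], "slide": [0, 0, 0], "claw": 0},
])

```text
t: 5.28
eef_pos: [492.4, -166.7, 108.2]
tcp_rot: [-3.139, 0.003, -2.897]
ft_force: [0.6, -0.3, -2.1]
opening: 0.458
grip_force: 29.9
```

Request:
jog_arm([
  {"turn": [0, 0, -1.9], "slide": [8, 36.7, 0], "claw": 0},
  {"turn": [0, 0, -1.9], "slide": [8, 36.7, 0], "claw": 0},
  {"turn": [0, 0, -1.9], "slide": [8, 36.7, 0], "claw": 0},
  {"turn": [0, 0, -1.9], "slide": [8, 36.7, 0], "claw": 0},
  {"turn": [0, 0, -1.9], "slide": [8, 36.7, 0], "claw": 0},
])

```text
t: 5.9
eef_pos: [530.9, 18.4, 104.6]
tcp_rot: [3.141, -0.002, -3.064]
ft_force: [-0.6, -0.5, -2.0]
opening: 0.459
grip_force: 29.9
```

Request:
jog_arm([
  {"turn": [0, 0, -1.9], "slide": [8, 36.7, 0], "claw": 0},
  {"turn": [0, 0, -1.9], "slide": [8, 36.7, 0], "claw": 0},
  {"turn": [0, 0, -1.8], "slide": [8, 36.7, 0], "claw": 0},
  {"turn": [0, 0, 0], "slide": [0, 0, 0], "claw": 0},
  {"turn": [0, 0, 0], "slide": [0, 0, 0], "claw": 0},
])

```text
t: 6.52
eef_pos: [554.8, 127.0, 104.9]
tcp_rot: [-3.141, -0.002, 3.124]
ft_force: [-1.4, -1.3, -2.2]
opening: 0.455
grip_force: 29.9
```

Run:
```python
from fit import *
c=read_camera("wrist");s=state();print(s["eef_pos"],s["tcp_rot"],ray(c,(320,200)))
f=c["frame"].copy()
e=s["eef_pos"]
for p,z0,col in(((e[0],e[1],s["tcp_rot"][2]+np.pi),e[2]-6.4,(0,0,255)),):
    for z in(z0,z0+40):
        q=T(p,[(-70,-22,z),(-70,22,z),(30,22,z),(30,42,z),(70,42,z),(70,-42,z),(30,-42,z),(30,-22,z)])
        cv2.polylines(f,[np.array([proj(c,X) for X in q]).astype(int)],True,col,1)
q=T((556,127,-.0188),[(x,y,36) for x,y in[(-85,-37),(-85,37),(15,37),(15,57),(85,57),(85,-57),(15,-57),(15,-37)]])
cv2.polylines(f,[np.array([proj(c,X) for X in q]).astype(int)],True,(0,255,0),1)
cv2.imwrite("pics/w1.png",f)
```

```text
[554.93543847 126.60053798 105.25113126] [-3.14138879e+00 -1.66579945e-03  3.12274945e+00] (array([480.30253944, 129.4526842 , 303.69166814]), array([ 0.26639252,  0.00431533, -0.96390777]))
```

View pics/w1.png

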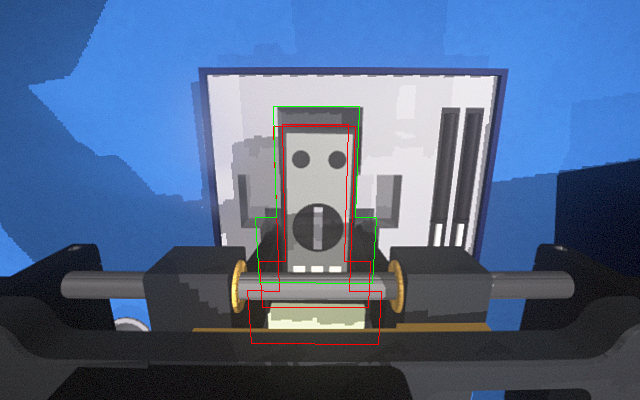

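The projected meter (red) and cutout (green) line up with the picture: the handle end is at row 127 and the cutout rim at row 107. So the meter hasn't slipped in the grip. Descending.

Request:
jog_arm([
  {"turn": [0, 0, 0], "slide": [1, 0.3, -30], "claw": 0},
  {"turn": [0, 0, 0], "slide": [0, 0, -25], "claw": 0},
  {"turn": [0, 0, 0], "slide": [0, 0, -10], "claw": 0},
  {"turn": [0, 0, 0], "slide": [0, 0, -5], "claw": 0},
  {"turn": [0, 0, 0], "slide": [0, 0, 0], "claw": 0},
])

```text
t: 7.2
eef_pos: [556.7, 127.3, 36.5]
tcp_rot: [3.141, 0.0, 3.123]
ft_force: [0.4, 0.6, -1.8]
opening: 0.454
grip_force: 29.9
```

Request:
jog_arm([
  {"turn": [0, 0, 0], "slide": [0, 0, -4], "claw": 0},
  {"turn": [0, 0, 0], "slide": [0, 0, -4], "claw": 0},
  {"turn": [0, 0, 0], "slide": [0, 0, -3], "claw": 0},
  {"turn": [0, 0, 0], "slide": [0, 0, 0], "claw": 0},
])

```text
t: 7.7
eef_pos: [556.5, 127.6, 25.0]
tcp_rot: [3.141, -0.0, 3.123]
ft_force: [0.7, 0.6, -0.8]
opening: 0.46
grip_force: 29.9
```

Request:
jog_arm([
  {"turn": [0, 0, 0], "slide": [0, 0, -3], "claw": 0},
  {"turn": [0, 0, 0], "slide": [0, 0, -3], "claw": 0},
  {"turn": [0, 0, 0], "slide": [0, 0, 0], "claw": 0},
])

```text
t: 8.07
eef_pos: [557.3, 127.8, 19.4]
tcp_rot: [3.141, 0.002, 3.123]
ft_force: [2.9, 3.3, 1.1]
opening: 0.456
grip_force: 29.9
```

Request:
jog_arm([
  {"turn": [0, 0, 0], "slide": [0, 0, -2], "claw": 0},
  {"turn": [0, 0, 0], "slide": [0, 0, -2], "claw": 0},
  {"turn": [0, 0, 0], "slide": [0, 0, 0], "claw": 0},
])

```text
t: 8.45
eef_pos: [556.3, 127.5, 14.8]
tcp_rot: [3.142, -0.001, 3.123]
ft_force: [0.9, 2.6, -2.8]
opening: 0.459
grip_force: 29.9
```

Request:
jog_arm([
  {"turn": [0, 0, 0], "slide": [0, 0, -1.2], "claw": 0},
  {"turn": [0, 0, 0], "slide": [0, 0, 0], "claw": 0},
  {"turn": [0, 0, 0], "slide": [0, 0, 0], "claw": 0},
])

```text
t: 8.82
eef_pos: [556.4, 127.5, 13.8]
tcp_rot: [3.142, -0.0, 3.123]
ft_force: [0.1, 3.3, -1.0]
opening: 0.457
grip_force: 29.9
```

Request:
jog_arm([
  {"turn": [0, 0, 0], "slide": [0, 0, -1.2], "claw": 0},
  {"turn": [0, 0, 0], "slide": [0, 0, 0], "claw": 0},
  {"turn": [0, 0, 0], "slide": [0, 0, 0], "claw": 0},
])

```text
t: 9.2
eef_pos: [556.5, 127.5, 12.7]
tcp_rot: [3.142, -0.0, 3.123]
ft_force: [-0.4, 3.5, -0.6]
opening: 0.46
grip_force: 29.9
```

Request:
jog_arm([
  {"turn": [0, 0, 0], "slide": [0, 0, -1], "claw": 0},
  {"turn": [0, 0, 0], "slide": [0, 0, 0], "claw": 0},
  {"turn": [0, 0, 0], "slide": [0, 0, 0], "claw": 0},
])

```text
t: 9.57
eef_pos: [556.5, 127.6, 12.3]
tcp_rot: [3.141, 0.0, 3.123]
ft_force: [-2.5, 3.6, 7.7]
opening: 0.46
grip_force: 29.9
```

Request:
jog_arm([
  {"turn": [0, 0, 0], "slide": [0, 0, -1], "claw": 0},
  {"turn": [0, 0, 0], "slide": [0, 0, 0], "claw": 0},
  {"turn": [0, 0, 0], "slide": [0, 0, 0], "claw": 0},
])

```text
t: 9.95
eef_pos: [556.5, 127.6, 12.2]
tcp_rot: [3.141, 0.001, 3.123]
ft_force: [-6.0, 2.3, 19.1]
opening: 0.455
grip_force: 29.9
```

The rise at TCP z ≈ 12.3 mm is stiff and matches the expected home height of 12.4 mm, so the meter is on the floor. Release, back off and check.

Request:
jog_arm([
  {"turn": [0, 0, 0], "slide": [0, 0, 0], "claw": 100},
  {"turn": [0, 0, 0], "slide": [0, 0, 0], "claw": 100},
  {"turn": [0, 0, 0], "slide": [0, 0, 0], "claw": 100},
  {"turn": [0, 0, 0], "slide": [0, 0, 0], "claw": 100},
  {"turn": [0, 0, 0], "slide": [0, 0, 1], "claw": 100},
])

```text
t: 10.58
eef_pos: [556.5, 127.5, 11.6]
tcp_rot: [3.142, -0.0, 3.123]
ft_force: [0.4, -0.2, -0.4]
opening: 0.928
grip_force: 0.0
```

Request:
jog_arm([
  {"turn": [0, 0, 0], "slide": [0, 0, 0], "claw": 100},
  {"turn": [0, 0, 0], "slide": [0, 0, 0], "claw": 100},
  {"turn": [0, 0, 0], "slide": [0, 0, 10], "claw": 100},
  {"turn": [0, 0, 0], "slide": [0, 0, 30], "claw": 100},
  {"turn": [0, 0, 0], "slide": [0, 0, 40], "claw": 100},
])

```text
t: 11.2
eef_pos: [556.1, 127.4, 92.7]
tcp_rot: [-3.141, -0.001, 3.123]
ft_force: [-0.5, -0.7, -0.0]
opening: 1.003
grip_force: 0.0
```

Request:
jog_arm([
  {"turn": [0, 0, 0], "slide": [0, 0, 40], "claw": 100},
  {"turn": [0, 0, 0], "slide": [-20, -40, 20], "claw": 100},
  {"turn": [0, 0, 0], "slide": [-20, -45, 0], "claw": 100},
  {"turn": [0, 0, 0], "slide": [-20, -45, 0], "claw": 100},
  {"turn": [0, 0, 0], "slide": [-20, -45, 0], "claw": 100},
])

```text
t: 11.82
eef_pos: [475.8, -48.7, 152.6]
tcp_rot: [-3.141, 0.001, 3.123]
ft_force: [0.9, -0.3, 0.2]
opening: 1.002
grip_force: 0.0
```

Run:
```python
from fit import *
im=[]
for n in("top","scene"):
    c=read_camera(n);S=5;u=proj(c,(556,127,40)).astype(int);x0,y0=u-[40,45]
    f=cv2.resize(c["frame"][y0:y0+90,x0:x0+80],None,fx=S,fy=S,interpolation=cv2.INTER_CUBIC)
    g=f.copy();z=46
    q=T((556,127,-.0188),[(-70,-22,z),(-70,22,z),(30,22,z),(30,42,z),(70,42,z),(70,-42,z),(30,-42,z),(30,-22,z)])
    uv=np.array([proj(c,X) for X in q])
    for zz,col in((46,(0,0,255)),(52,(0,255,255))):
        q[:,2]=zz;uv=np.array([proj(c,X) for X in q])
        cv2.polylines(g,[((uv-[x0,y0]+.5)*S).astype(int)],True,col,1)
    im.append(np.hstack([g]))
cv2.imwrite("pics/e.png",np.hstack(im));print(state()["t"])
```

```text
11.925
```

View pics/e.png

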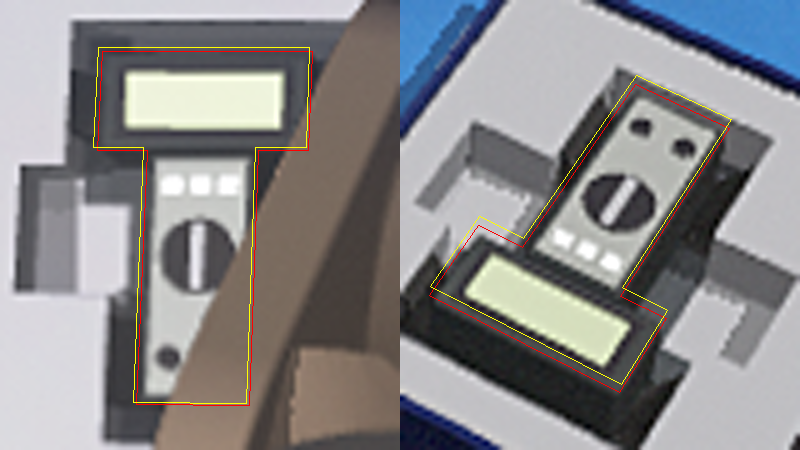

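The overlay shows the meter squarely in the cutout. Its top fits the seated outline (red, 46 mm) better than the raised one (yellow). I'll verify the height and seating with a gentle touch from closed fingers.

Request:
jog_arm([
  {"turn": [0, 0, 0], "slide": [20, 44, 0], "claw": 0},
  {"turn": [0, 0, 0], "slide": [20, 44, 0], "claw": 0},
  {"turn": [0, 0, 0], "slide": [20, 44, 0], "claw": 0},
  {"turn": [0, 0, 0], "slide": [20, 44, 0], "claw": 0},
  {"turn": [0, 0, 0], "slide": [0, 0, 0], "claw": 0},
])

```text
t: 12.55
eef_pos: [557.2, 131.6, 152.0]
tcp_rot: [3.141, 0.001, 3.126]
ft_force: [-0.2, -0.3, 0.2]
opening: 0.533
grip_force: 0.0
```

Request:
jog_arm([
  {"turn": [0, 0, 0], "slide": [0, 0, -40], "claw": 0},
  {"turn": [0, 0, 0], "slide": [0, 0, -30], "claw": 0},
  {"turn": [0, 0, 0], "slide": [0, 0, 0], "claw": 0},
  {"turn": [0, 0, 0], "slide": [0, 0, 0], "claw": 0},
  {"turn": [0, 0, 0], "slide": [0, 0, 0], "claw": 0},
])

```text
t: 13.18
eef_pos: [557.1, 128.5, 83.2]
tcp_rot: [3.141, 0.002, 3.123]
ft_force: [-0.3, -1.1, -0.0]
opening: 0.023
grip_force: 0.0
```

Request:
jog_arm([
  {"turn": [0, 0, 0], "slide": [0, 0, -15], "claw": 0},
  {"turn": [0, 0, 0], "slide": [0, 0, -10], "claw": 0},
  {"turn": [0, 0, 0], "slide": [0, 0, 0], "claw": 0},
  {"turn": [0, 0, 0], "slide": [0, 0, 0], "claw": 0},
])

```text
t: 13.68
eef_pos: [556.6, 128.5, 56.7]
tcp_rot: [3.142, -0.0, 3.123]
ft_force: [-0.0, -0.0, 0.7]
opening: 0.006
grip_force: 0.0
```

Request:
jog_arm([
  {"turn": [0, 0, 0], "slide": [0, 0, -4], "claw": 0},
  {"turn": [0, 0, 0], "slide": [0, 0, -4], "claw": 0},
  {"turn": [0, 0, 0], "slide": [0, 0, 0], "claw": 0},
])

```text
t: 14.05
eef_pos: [556.4, 128.5, 48.5]
tcp_rot: [3.142, -0.0, 3.123]
ft_force: [1.3, -0.5, 1.1]
opening: 0.003
grip_force: 0.0
```

Request:
jog_arm([
  {"turn": [0, 0, 0], "slide": [0, 0, -2], "claw": 0},
  {"turn": [0, 0, 0], "slide": [0, 0, 0], "claw": 0},
  {"turn": [0, 0, 0], "slide": [0, 0, 0], "claw": 0},
])

```text
t: 14.42
eef_pos: [556.6, 128.5, 46.8]
tcp_rot: [3.141, 0.0, 3.123]
ft_force: [0.5, 0.9, -1.2]
opening: 0.0
grip_force: 0.0
```

Request:
jog_arm([
  {"turn": [0, 0, 0], "slide": [0, 0, -1], "claw": 0},
  {"turn": [0, 0, 0], "slide": [0, 0, 0], "claw": 0},
])

```text
t: 14.68
eef_pos: [556.5, 128.5, 45.7]
tcp_rot: [3.142, -0.0, 3.123]
ft_force: [-0.2, 0.7, -0.3]
opening: 0.0
grip_force: 0.0
```

Request:
jog_arm([
  {"turn": [0, 0, 0], "slide": [0, 0, -1.5], "claw": 0},
  {"turn": [0, 0, 0], "slide": [0, 0, 0], "claw": 0},
])

```text
t: 14.92
eef_pos: [556.4, 128.5, 44.1]
tcp_rot: [3.142, -0.0, 3.123]
ft_force: [-0.1, 0.0, -0.4]
opening: 0.0
grip_force: 0.0
```

Request:
jog_arm([
  {"turn": [0, 0, 0], "slide": [0, 0, 30], "claw": 0},
  {"turn": [0, 0, 0], "slide": [0, 0, 40], "claw": 0},
  {"turn": [0, 0, 0], "slide": [0, 0, 40], "claw": 0},
  {"turn": [0, 0, 0], "slide": [0, 0, 0], "claw": 0},
  {"turn": [0, 0, 0], "slide": [0, 0, 0], "claw": 0},
])

```text
t: 15.55
eef_pos: [556.1, 128.5, 153.7]
tcp_rot: [-3.142, -0.001, 3.123]
ft_force: [0.2, -0.7, -0.7]
opening: 0.004
grip_force: 0.0
```

No contact down to 44.1, which is lower than I expected. I'll find where contact actually occurs.

Request:
jog_arm([
  {"turn": [0, 0, 0], "slide": [0, 0, -50], "claw": 0},
  {"turn": [0, 0, 0], "slide": [0, 0, -40], "claw": 0},
  {"turn": [0, 0, 0], "slide": [0, 0, -15], "claw": 0},
  {"turn": [0, 0, 0], "slide": [0, 0, -4], "claw": 0},
  {"turn": [0, 0, 0], "slide": [0, 0, 0], "claw": 0},
])

```text
t: 16.18
eef_pos: [557.0, 128.6, 45.9]
tcp_rot: [3.141, 0.001, 3.123]
ft_force: [-0.7, -0.0, -0.1]
opening: 0.008
grip_force: 0.0
```

Request:
jog_arm([
  {"turn": [0, 0, 0], "slide": [0, 0, -1], "claw": 0},
  {"turn": [0, 0, 0], "slide": [0, 0, 0], "claw": 0},
])

```text
t: 16.42
eef_pos: [556.9, 128.6, 45.0]
tcp_rot: [3.141, 0.001, 3.123]
ft_force: [-0.7, -0.2, 0.3]
opening: 0.005
grip_force: 0.0
```

Request:
jog_arm([
  {"turn": [0, 0, 0], "slide": [0, 0, -1], "claw": 0},
  {"turn": [0, 0, 0], "slide": [0, 0, 0], "claw": 0},
])

```text
t: 16.68
eef_pos: [556.5, 128.5, 43.4]
tcp_rot: [3.141, 0.0, 3.123]
ft_force: [-0.3, -0.1, 0.4]
opening: 0.002
grip_force: 0.0
```

Request:
jog_arm([
  {"turn": [0, 0, 0], "slide": [0, 0, -0.7], "claw": 0},
  {"turn": [0, 0, 0], "slide": [0, 0, 0], "claw": 0},
])

```text
t: 16.92
eef_pos: [556.5, 128.5, 42.5]
tcp_rot: [3.142, -0.0, 3.123]
ft_force: [0.3, -0.6, 0.7]
opening: 0.005
grip_force: 0.0
```

Request:
jog_arm([
  {"turn": [0, 0, 0], "slide": [0, 0, -1], "claw": 0},
  {"turn": [0, 0, 0], "slide": [0, 0, 0], "claw": 0},
])

```text
t: 17.18
eef_pos: [556.5, 128.5, 41.4]
tcp_rot: [3.142, -0.0, 3.123]
ft_force: [0.2, 0.3, -0.3]
opening: 0.006
grip_force: 0.0
```

Request:
jog_arm([
  {"turn": [0, 0, 0], "slide": [0, 0, -1], "claw": 0},
  {"turn": [0, 0, 0], "slide": [0, 0, 0], "claw": 0},
])

```text
t: 17.42
eef_pos: [556.5, 128.5, 40.5]
tcp_rot: [3.142, -0.0, 3.123]
ft_force: [0.0, 0.5, 1.2]
opening: 0.006
grip_force: 0.0
```

Run:
```python
from fit import *
c=read_camera("scene");S=6;u=proj(c,(556,127,40)).astype(int);x0,y0=u-[65,48]
f=cv2.resize(c["frame"][y0:y0+96,x0:x0+130],None,fx=S,fy=S,interpolation=cv2.INTER_CUBIC)
cv2.imwrite("pics/s2.png",f);print(state()["ft_force"])
```

```text
[ 0.49713263 -0.10412087 -1.07610864]
```

View pics/s2.png

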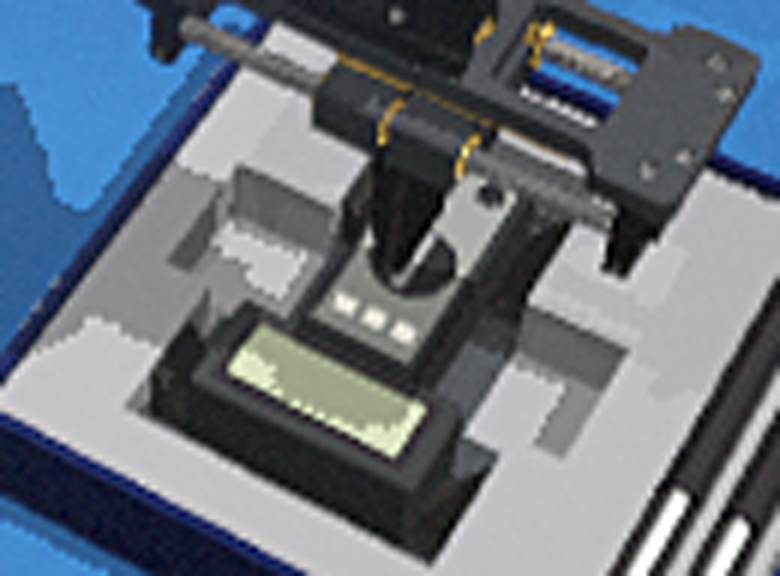

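The scene picture shows the fingers above the dial at about (400,275). The head's top is visibly higher than the handle's, so the handle is thinner. I'll continue to contact here and press.

Request:
jog_arm([
  {"turn": [0, 0, 0], "slide": [0, 0, -1], "claw": 0},
  {"turn": [0, 0, 0], "slide": [0, 0, 0], "claw": 0},
])

```text
t: 17.73
eef_pos: [556.5, 128.5, 39.5]
tcp_rot: [3.142, -0.0, 3.123]
ft_force: [-0.3, 0.1, -0.0]
opening: 0.007
grip_force: 0.0
```

Request:
jog_arm([
  {"turn": [0, 0, 0], "slide": [0, 0, -1], "claw": 0},
  {"turn": [0, 0, 0], "slide": [0, 0, 0], "claw": 0},
])

```text
t: 17.98
eef_pos: [556.5, 128.5, 38.5]
tcp_rot: [3.142, -0.0, 3.123]
ft_force: [-0.2, -0.9, 0.7]
opening: 0.004
grip_force: 0.0
```

Request:
jog_arm([
  {"turn": [0, 0, 0], "slide": [0, 0, -1], "claw": 0},
  {"turn": [0, 0, 0], "slide": [0, 0, 0], "claw": 0},
])

```text
t: 18.23
eef_pos: [556.5, 128.5, 37.5]
tcp_rot: [3.142, -0.0, 3.123]
ft_force: [-0.1, -0.5, -0.7]
opening: 0.003
grip_force: 0.0
```

Request:
jog_arm([
  {"turn": [0, 0, 0], "slide": [0, 0, -1], "claw": 0},
  {"turn": [0, 0, 0], "slide": [0, 0, 0], "claw": 0},
])

```text
t: 18.48
eef_pos: [556.5, 128.5, 36.5]
tcp_rot: [3.142, -0.0, 3.123]
ft_force: [-1.3, 0.1, -0.9]
opening: 0.005
grip_force: 0.0
```

Request:
jog_arm([
  {"turn": [0, 0, 0], "slide": [0, 0, -1], "claw": 0},
  {"turn": [0, 0, 0], "slide": [0, 0, 0], "claw": 0},
])

```text
t: 18.73
eef_pos: [556.5, 128.5, 35.5]
tcp_rot: [3.142, -0.0, 3.123]
ft_force: [0.9, 0.0, -0.2]
opening: 0.006
grip_force: 0.0
```

Request:
jog_arm([
  {"turn": [0, 0, 0], "slide": [0, 0, -1], "claw": 0},
  {"turn": [0, 0, 0], "slide": [0, 0, 0], "claw": 0},
])

```text
t: 18.98
eef_pos: [556.5, 128.5, 34.5]
tcp_rot: [3.141, -0.0, 3.123]
ft_force: [-0.1, -0.5, -1.2]
opening: 0.007
grip_force: 0.0
```

The handle is noticeably lower. Checking on the head instead, where the top should be at 46.

Request:
jog_arm([
  {"turn": [0, 0, 0], "slide": [0, 0, 30], "claw": 0},
  {"turn": [0, 0, 0], "slide": [25, -1, 0], "claw": 0},
  {"turn": [0, 0, 0], "slide": [25, -1, 0], "claw": 0},
  {"turn": [0, 0, 0], "slide": [0, 0, -12], "claw": 0},
  {"turn": [0, 0, 0], "slide": [0, 0, 0], "claw": 0},
])

```text
t: 19.6
eef_pos: [604.9, 126.4, 51.1]
tcp_rot: [-3.141, -0.003, 3.123]
ft_force: [0.2, 0.4, 1.7]
opening: 0.006
grip_force: 0.0
```

Request:
jog_arm([
  {"turn": [0, 0, 0], "slide": [0, 0, -4], "claw": 0},
  {"turn": [0, 0, 0], "slide": [0, 0, 0], "claw": 0},
])

```text
t: 19.85
eef_pos: [606.0, 126.6, 48.4]
tcp_rot: [3.142, -0.001, 3.123]
ft_force: [1.0, 0.6, -0.2]
opening: 0.007
grip_force: 0.0
```

Request:
jog_arm([
  {"turn": [0, 0, 0], "slide": [0, 0, -1.5], "claw": 0},
  {"turn": [0, 0, 0], "slide": [0, 0, 0], "claw": 0},
])

```text
t: 20.1
eef_pos: [606.5, 126.5, 47.1]
tcp_rot: [3.141, 0.0, 3.123]
ft_force: [-0.1, 0.2, -0.0]
opening: 0.003
grip_force: 0.0
```

Request:
jog_arm([
  {"turn": [0, 0, 0], "slide": [0, 0, -1], "claw": 0},
  {"turn": [0, 0, 0], "slide": [0, 0, 0], "claw": 0},
])

```text
t: 20.35
eef_pos: [606.5, 126.5, 46.0]
tcp_rot: [3.142, -0.0, 3.123]
ft_force: [-0.9, -0.7, -0.8]
opening: 0.003
grip_force: 0.0
```

Request:
jog_arm([
  {"turn": [0, 0, 0], "slide": [0, 0, -0.7], "claw": 0},
  {"turn": [0, 0, 0], "slide": [0, 0, 0], "claw": 0},
])

```text
t: 20.6
eef_pos: [606.5, 126.5, 45.3]
tcp_rot: [3.141, -0.0, 3.123]
ft_force: [0.5, 0.1, -0.5]
opening: 0.005
grip_force: 0.0
```

Request:
jog_arm([
  {"turn": [0, 0, 0], "slide": [0, 0, -0.7], "claw": 0},
  {"turn": [0, 0, 0], "slide": [0, 0, 0], "claw": 0},
])

```text
t: 20.85
eef_pos: [606.5, 126.5, 44.6]
tcp_rot: [3.141, -0.0, 3.123]
ft_force: [0.5, -0.5, -0.4]
opening: 0.006
grip_force: 0.0
```

Request:
jog_arm([
  {"turn": [0, 0, 0], "slide": [0, 0, -1], "claw": 0},
  {"turn": [0, 0, 0], "slide": [0, 0, 0], "claw": 0},
])

```text
t: 21.1
eef_pos: [606.5, 126.5, 43.6]
tcp_rot: [3.142, -0.0, 3.123]
ft_force: [-0.5, 0.9, -0.8]
opening: 0.006
grip_force: 0.0
```

Request:
jog_arm([
  {"turn": [0, 0, 0], "slide": [0, 0, -1], "claw": 0},
  {"turn": [0, 0, 0], "slide": [0, 0, 0], "claw": 0},
])

```text
t: 21.35
eef_pos: [606.5, 126.5, 42.6]
tcp_rot: [3.142, -0.0, 3.123]
ft_force: [0.5, -0.9, 0.8]
opening: 0.005
grip_force: 0.0
```

Request:
jog_arm([
  {"turn": [0, 0, 0], "slide": [0, 0, -1], "claw": 0},
  {"turn": [0, 0, 0], "slide": [0, 0, 0], "claw": 0},
])

```text
t: 21.6
eef_pos: [606.5, 126.5, 41.6]
tcp_rot: [3.142, -0.0, 3.123]
ft_force: [-0.0, -0.0, 0.9]
opening: 0.007
grip_force: 0.0
```

Run:
```python
from fit import *
c=read_camera("scene");S=6;u=proj(c,(576,127,40)).astype(int);x0,y0=u-[65,48]
f=cv2.resize(c["frame"][y0:y0+96,x0:x0+130],None,fx=S,fy=S,interpolation=cv2.INTER_CUBIC)
e=state()["eef_pos"]
for X in(e,e+np.array([0,0,19])):cv2.circle(f,tuple(((proj(c,X)-[x0,y0]+.5)*S).astype(int)),3,(0,0,255),-1)
cv2.imwrite("pics/s3.png",f);print(state()["ft_force"],e)
```

```text
[ 0.279029    0.31142982 -0.1188053 ] [606.50718312 126.50330158  41.61668541]
```

View pics/s3.png

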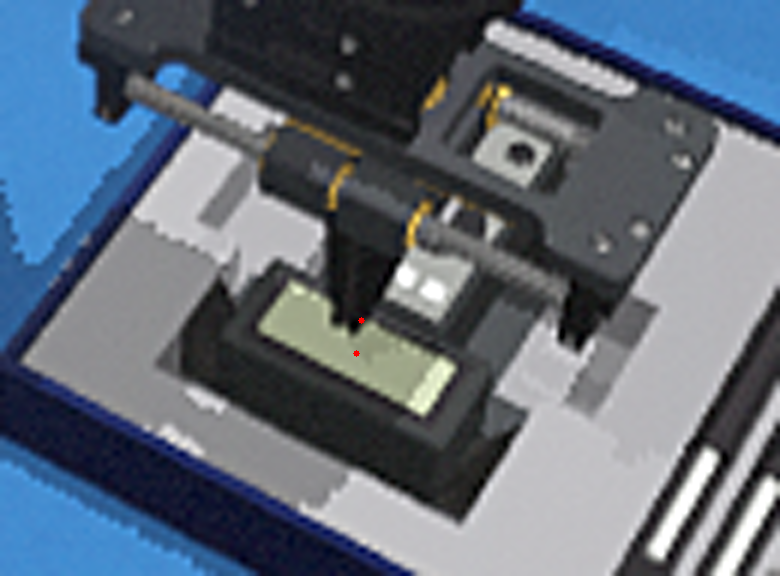

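The picture shows the fingertip at about (350,335), while the projected TCP is at (356,353), so the tip looks higher than reported or is embedded in the screen. I'll lift clear and compare again, fitting the meter as well.

Request:
jog_arm([
  {"turn": [0, 0, 0], "slide": [0, 0, 30], "claw": 0},
  {"turn": [0, 0, 0], "slide": [0, -40, 20], "claw": 0},
  {"turn": [0, 0, 0], "slide": [0, -40, 0], "claw": 0},
  {"turn": [0, 0, 0], "slide": [0, -40, 0], "claw": 0},
  {"turn": [0, 0, 0], "slide": [0, 0, 0], "claw": 0},
])

```text
t: 22.28
eef_pos: [606.6, 4.2, 91.7]
tcp_rot: [-3.142, 0.0, 3.12]
ft_force: [-0.2, -0.2, 0.0]
opening: 0.005
grip_force: 0.0
```

Run:
```python
from fit import *
c=read_camera("scene");e=state()["eef_pos"];print(e)
def crop(X,w,h,S,dr):
    u=proj(c,X).astype(int);x0,y0=u-[w//2,h//2]
    f=cv2.resize(c["frame"][y0:y0+h,x0:x0+w],None,fx=S,fy=S,interpolation=cv2.INTER_CUBIC)
    for Q,col in dr:
        p=((np.array([proj(c,q) for q in Q])-[x0,y0]+.5)*S).astype(int)
        if len(p)>1:cv2.polylines(f,[p],True,col,1)
        else:cv2.circle(f,tuple(p[0]),2,col,-1)
    return f
a=crop(e,40,80,7,[([e],(0,0,255)),([e+[0,0,19]],(0,255,255))])
O=[(-70,-22),(-70,22),(30,22),(30,42),(70,42),(70,-42),(30,-42),(30,-22)]
C=[(-85,-37),(-85,37),(15,37),(15,57),(85,57),(85,-57),(15,-57),(15,-37)]
t=lambda P,z:T((556,127,-.0188),[(x,y,z) for x,y in P])
b=crop((566,127,40),70,80,7,[(t(O,46),(0,0,255)),(t(C,36),(0,255,0))])
cv2.imwrite("pics/s4.png",np.hstack([a,b]))
```

```text
[606.51887241   5.5785078   91.71577859]
```

View pics/s4.png

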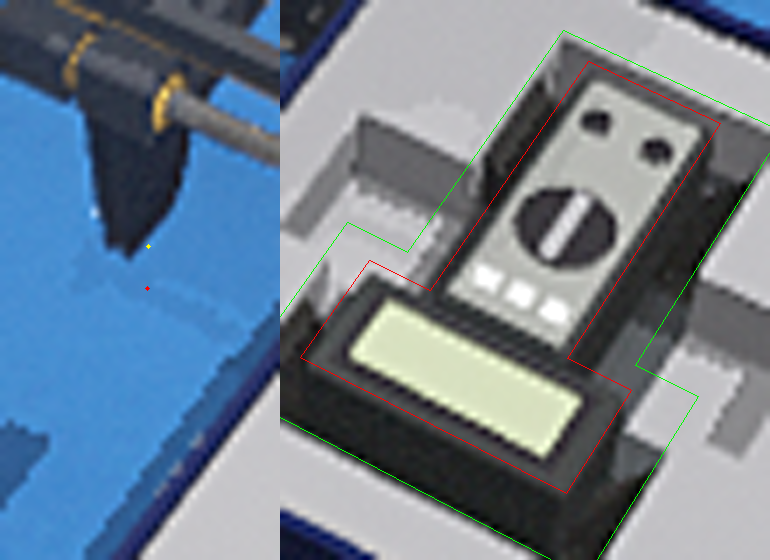

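The finger tips when shut stop well short of the reported TCP: the tip is at (125,255) and the TCP at (147,288), about 12 mm. That explains the missing contact. The meter itself matches the 46 mm outline. As insurance I'll press at its origin until I get a stiff reaction.

Request:
jog_arm([
  {"turn": [0, 0, 0], "slide": [-16, 40, 0], "claw": 0},
  {"turn": [0, 0, 0], "slide": [-16, 40, 0], "claw": 0},
  {"turn": [0, 0, 0], "slide": [-18, 41, 0], "claw": 0},
  {"turn": [0, 0, 0], "slide": [0, 0, -30], "claw": 0},
  {"turn": [0, 0, 0], "slide": [0, 0, -15], "claw": 0},
])

```text
t: 22.95
eef_pos: [555.8, 128.8, 45.6]
tcp_rot: [3.142, -0.001, 3.125]
ft_force: [0.5, -0.5, 0.1]
opening: 0.005
grip_force: 0.0
```

Request:
jog_arm([
  {"turn": [0, 0, 0], "slide": [0, 0, -6], "claw": 0},
  {"turn": [0, 0, 0], "slide": [0, 0, -4], "claw": 0},
  {"turn": [0, 0, 0], "slide": [0, 0, 0], "claw": 0},
])

```text
t: 23.32
eef_pos: [556.8, 127.3, 36.8]
tcp_rot: [3.141, 0.0, 3.122]
ft_force: [-0.3, -0.0, -0.3]
opening: 0.008
grip_force: 0.0
```

Request:
jog_arm([
  {"turn": [0, 0, 0], "slide": [0, 0, -2], "claw": 0},
  {"turn": [0, 0, 0], "slide": [0, 0, 0], "claw": 0},
])

```text
t: 23.58
eef_pos: [556.6, 127.4, 34.8]
tcp_rot: [3.141, 0.0, 3.123]
ft_force: [-0.2, -0.1, -1.0]
opening: 0.009
grip_force: 0.0
```

Request:
jog_arm([
  {"turn": [0, 0, 0], "slide": [0, 0, -1], "claw": 0},
  {"turn": [0, 0, 0], "slide": [0, 0, 0], "claw": 0},
])

```text
t: 23.82
eef_pos: [556.5, 127.5, 33.7]
tcp_rot: [3.142, 0.0, 3.123]
ft_force: [0.5, 0.1, 0.1]
opening: 0.004
grip_force: 0.0
```

Request:
jog_arm([
  {"turn": [0, 0, 0], "slide": [0, 0, -1], "claw": 0},
  {"turn": [0, 0, 0], "slide": [0, 0, 0], "claw": 0},
])

```text
t: 24.08
eef_pos: [556.5, 127.5, 32.6]
tcp_rot: [3.142, -0.0, 3.123]
ft_force: [0.1, 0.7, 0.8]
opening: 0.005
grip_force: 0.0
```

Request:
jog_arm([
  {"turn": [0, 0, 0], "slide": [0, 0, -1], "claw": 0},
  {"turn": [0, 0, 0], "slide": [0, 0, 0], "claw": 0},
])

```text
t: 24.32
eef_pos: [556.5, 127.5, 31.6]
tcp_rot: [3.142, -0.0, 3.123]
ft_force: [0.2, 0.0, 0.7]
opening: 0.008
grip_force: 0.0
```

Request:
jog_arm([
  {"turn": [0, 0, 0], "slide": [0, 0, -1], "claw": 0},
  {"turn": [0, 0, 0], "slide": [0, 0, 0], "claw": 0},
])

```text
t: 24.58
eef_pos: [556.5, 127.5, 30.6]
tcp_rot: [3.141, -0.0, 3.123]
ft_force: [0.1, -0.0, 0.7]
opening: 0.005
grip_force: 0.0
```

Request:
jog_arm([
  {"turn": [0, 0, 0], "slide": [0, 0, -1], "claw": 0},
  {"turn": [0, 0, 0], "slide": [0, 0, 0], "claw": 0},
])

```text
t: 24.82
eef_pos: [556.5, 127.5, 29.6]
tcp_rot: [3.142, -0.0, 3.123]
ft_force: [0.0, 0.1, -0.2]
opening: 0.004
grip_force: 0.0
```

Request:
jog_arm([
  {"turn": [0, 0, 0], "slide": [0, 0, -1], "claw": 0},
  {"turn": [0, 0, 0], "slide": [0, 0, -0.5], "claw": 0},
])

```text
t: 25.08
eef_pos: [556.5, 127.5, 28.1]
tcp_rot: [3.141, -0.0, 3.123]
ft_force: [-0.8, 0.3, 0.7]
opening: 0.005
grip_force: 0.0
```

Request:
jog_arm([
  {"turn": [0, 0, 0], "slide": [0, 0, -1], "claw": 0},
  {"turn": [0, 0, 0], "slide": [0, 0, -0.5], "claw": 0},
])

```text
t: 25.32
eef_pos: [556.5, 127.5, 26.6]
tcp_rot: [3.142, -0.0, 3.123]
ft_force: [0.2, -0.0, 0.0]
opening: 0.004
grip_force: 0.0
```

Request:
jog_arm([
  {"turn": [0, 0, 0], "slide": [0, 0, -1], "claw": 0},
  {"turn": [0, 0, 0], "slide": [0, 0, -0.5], "claw": 0},
])

```text
t: 25.58
eef_pos: [556.5, 127.5, 25.1]
tcp_rot: [3.142, -0.0, 3.123]
ft_force: [-0.6, 1.0, 0.1]
opening: 0.005
grip_force: 0.0
```

Run:
```python
from fit import *
c=read_camera("scene");s=state();e=s["eef_pos"];print(e,s["ft_force"])
S=8;u=proj(c,(556,127,40)).astype(int);x0,y0=u-[40,35]
f=cv2.resize(c["frame"][y0:y0+70,x0:x0+80],None,fx=S,fy=S,interpolation=cv2.INTER_CUBIC)
for z in(0,10,20):cv2.circle(f,tuple(((proj(c,e+[0,0,z])-[x0,y0]+.5)*S).astype(int)),2,(0,0,255),-1)
cv2.imwrite("pics/s5.png",f)
```

```text
[556.48108567 127.50079766  25.04952806] [-0.1798611  -0.0324089   0.30878678]
```

View pics/s5.png

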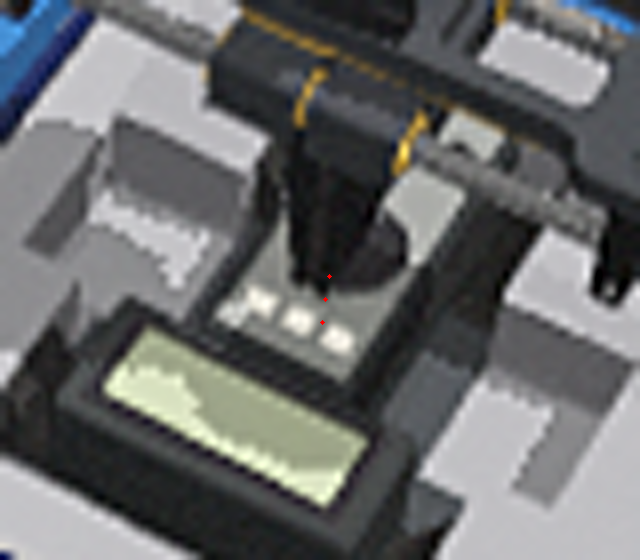

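The fingertip at about (310,292) still sits just above the dial, roughly 12 mm above the reported TCP. A few more millimetres.

Request:
jog_arm([
  {"turn": [0, 0, 0], "slide": [0, 0, -1], "claw": 0},
  {"turn": [0, 0, 0], "slide": [0, 0, 0], "claw": 0},
])

```text
t: 25.88
eef_pos: [556.5, 127.5, 24.1]
tcp_rot: [3.142, -0.0, 3.123]
ft_force: [-0.8, 0.5, 0.6]
opening: 0.005
grip_force: 0.0
```

Request:
jog_arm([
  {"turn": [0, 0, 0], "slide": [0, 0, -1], "claw": 0},
  {"turn": [0, 0, 0], "slide": [0, 0, 0], "claw": 0},
])

```text
t: 26.12
eef_pos: [556.5, 127.5, 23.1]
tcp_rot: [3.142, -0.0, 3.123]
ft_force: [-0.6, 0.4, 0.6]
opening: 0.006
grip_force: 0.0
```

Request:
jog_arm([
  {"turn": [0, 0, 0], "slide": [0, 0, -1], "claw": 0},
  {"turn": [0, 0, 0], "slide": [0, 0, 0], "claw": 0},
])

```text
t: 26.38
eef_pos: [556.5, 127.5, 22.1]
tcp_rot: [3.142, -0.0, 3.123]
ft_force: [-0.3, 0.0, 0.2]
opening: 0.006
grip_force: 0.0
```

Request:
jog_arm([
  {"turn": [0, 0, 0], "slide": [0, 0, -1], "claw": 0},
  {"turn": [0, 0, 0], "slide": [0, 0, -0.5], "claw": 0},
])

```text
t: 26.62
eef_pos: [556.5, 127.5, 20.6]
tcp_rot: [3.142, -0.0, 3.123]
ft_force: [0.5, -0.4, -0.2]
opening: 0.005
grip_force: 0.0
```

Request:
jog_arm([
  {"turn": [0, 0, 0], "slide": [0, 0, -1], "claw": 0},
  {"turn": [0, 0, 0], "slide": [0, 0, -0.5], "claw": 0},
])

```text
t: 26.88
eef_pos: [556.5, 127.5, 19.1]
tcp_rot: [3.141, -0.0, 3.123]
ft_force: [-0.0, -0.3, -0.1]
opening: 0.004
grip_force: 0.0
```

Run:
```python
from h import *
# independent check: detector on finger-free features, and dark fingertip row below the TCP line in scene
s=state();print(s["t"],s["eef_pos"],s["ft_force"],s["moment"],s["opening"])
for n in("scene","top"):
    c=read_camera(n)
    for q in("meter","cutout"):
        for r in look_for(q,n)[:2]:print(n,q,np.round(r["xy"],1),round(r["conf"],2),np.round(onz(c,r["xy"],46)))
```

```text
26.875 [556.48637843 127.52371674  19.08313513] [-0.01255037 -0.28293314 -0.09543038] [ 0.01127227  0.04454202 -0.00765598] 0.004180657461445244
scene meter [396.5 266.4] 0.71 [594. 134.  46.]
scene cutout [426.4 280.5] 0.75 [593. 199.  46.]
top meter [228.4 224.3] 0.61 [508. 114.  46.]
top cutout [254.1 222. ] 0.87 [511.  64.  46.]
```

The shut fingers give no usable reference, so I'll retreat and check the height by triangulating the screen instead, using the bench pictures as reference.

Request:
jog_arm([
  {"turn": [0, 0, 0], "slide": [0, 0, 40], "claw": 0},
  {"turn": [0, 0, 0], "slide": [0, 0, 50], "claw": 0},
  {"turn": [0, 0, 0], "slide": [0, 0, 45], "claw": 0},
  {"turn": [0, 0, 0], "slide": [-20, -45, 0], "claw": 0},
  {"turn": [0, 0, 0], "slide": [-20, -45, 0], "claw": 0},
])

```text
t: 27.8
eef_pos: [516.0, 36.8, 154.7]
tcp_rot: [-3.142, 0.001, 3.124]
ft_force: [0.2, -1.3, -0.7]
opening: 0.004
grip_force: 0.0
```

Request:
jog_arm([
  {"turn": [0, 0, 0], "slide": [-20, -45, 0], "claw": 0},
  {"turn": [0, 0, 0], "slide": [-10, -50, 0], "claw": 0},
  {"turn": [0, 0, 0], "slide": [0, -50, 0], "claw": 0},
  {"turn": [0, 0, 0], "slide": [0, 0, 0], "claw": 0},
  {"turn": [0, 0, 0], "slide": [0, 0, 0], "claw": 0},
])

```text
t: 28.42
eef_pos: [486.3, -107.2, 154.1]
tcp_rot: [3.141, -0.0, 3.122]
ft_force: [-0.3, -0.1, 0.2]
opening: 0.006
grip_force: 0.0
```

Run:
```python
from h import *
cs={n:read_camera(n) for n in("top","scene")}
old={n:cv2.imread(f"pics/{n}0.png") for n in cs}
def scr(f,uv):
    f=f.astype(int);u=np.array(uv).astype(int);x0,y0=u-22
    p=f[y0:y0+44,x0:x0+44];m=((p[...,1]-p[...,0]>12)&(p[...,2]-p[...,0]>-5)&(p[...,1]>120)).astype(np.uint8)
    k,l,st,ce=cv2.connectedComponentsWithStats(m);i=1+st[1:,4].argmax();return ce[i]+[x0,y0],st[i,4]
from scipy.optimize import least_squares
for nm,fr,g in(("bench",old,(540,-157,40)),("now",{n:c["frame"] for n,c in cs.items()},(606,126,46))):
    r={n:scr(fr[n],proj(cs[n],g)) for n in cs}
    s=least_squares(lambda X:np.r_[tuple(proj(cs[n],X)-r[n][0] for n in cs)],g)
    print(nm,s.x,np.round(s.fun,2),[v[1] for v in r.values()])
```

```text
bench [ 541.10196188 -157.71065862   38.73892738] [-0.  0. -0. -0.] [np.int32(375), np.int32(215)]
now [606.43562386 126.62294185  44.81544762] [-0.04  0.02 -0.05  0.  ] [np.int32(374), np.int32(322)]
```

Triangulation puts the screen 6.1 mm above its bench height; 6 mm is fully seated. It's also centred, and the gripper is clear. Handing in.

```bash
python3 -c "
from cell import *
print(job_done())"
```

```text
the job is handed in; nothing more can be done
None
```

The T-shaped meter is seated in its cutout, screen up with its head in the broad end (triangulated at 6.1 mm above its bench height, 6 mm being fully home); the arm has let go and is clear, the straight-sided meter was left alone, and the job is handed in at about 28.5 s, with the hand-in returning no verdict.

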